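# Candle the marked egg on the indexing stand

### The job

Check the tan egg with the red dot: pull up the red plunger knob, swing the turntable by it until that egg stands in front of the black screen and let the plunger drop fully home, so that the table is locked. Then take the candling lamp from its dock and hold it upright, nose down, on the red dot, pressing so gently that its sprung rubber cup goes about half way in; finish like that, still holding the lamp on the egg. Nothing but the lamp may touch an egg, and it touches only that one; keep all eggs standing in their cups and leave the other things where they are.

Things in the scene. Friction and masses are not known exactly. Their poses are not given: they have to be found in the camera images.
- stand: grey indexing stand: fixed round base plate, 232 mm across, 12 mm thick, origin at the centre of its underside, on the turntable's axis, z up; its front is its -x side; yaw within 0.3 rad of 0. Four brass-bushed index holes in its top, on a 98 mm radius at 45, 135, -135 and -45 degrees from its +x axis; with the plunger home in any of them one egg cup is exactly at the front
- front_station (a point): the viewing place, where the cup to be looked at has to be: 65 mm from the axis along the stand's -x, 39 mm above the counter. A fixed black upright screen (58 mm wide, 3 mm thick, its top 102 mm above the counter) stands behind it, 18 mm before the axis, facing -x
- table (a joint): aluminium turntable on the stand, 174 mm across, with four grey egg cups 90 degrees apart on a 65 mm radius, rims 39 mm above the counter. Angle in rad, counter-clockwise from above, 0 at the start; turns easily (0.02 N m) up to 3.4 rad either way when the plunger is up, not at all while it is home
- plunger (a joint): sprung index plunger on a lug of the turntable, 98 mm from the axis, midway between two cups: lift in m, 0 home, up to 0.014. Its spring pulls down with 3 N at home, 5 N at full lift. The pin goes 7 mm into its hole: lift it more than 8 mm to turn. Let go within 4 mm of a hole it drops in and centres itself; elsewhere it stays up on the plate at 0.007
- knob_grip (a point): centre of the plunger's upright red round knob, 18 mm in diameter and 34 mm tall, revolving freely on its stem; 130 mm above the counter when home, rising with the plunger and going round with the turntable; at the start it is at the front right, -135 degrees from the stand's +x axis. Higher than the eggs (tops at 78 and 96 mm)
- egg_marked: the tan hen's egg, the only tan one, 50 mm tall, 41 mm across, loose, standing pointed end down in a cup of the turntable, its lowest point (the origin) 28 mm above the counter; its blunt end is up and carries a red wax dot, 12 mm across. At the start it is in the left, right or rear cup
- egg_marked_top (a point): the red dot at the very top of the tan egg, 78 mm above the counter
- egg_white_0: white goose egg with a brown scorched top, 66 mm tall, 52 mm across, loose, standing pointed end down in a cup of the turntable; origin at its lowest point. Not to be touched.
- egg_white_1: white goose egg with a brown scorched top, 66 mm tall, 52 mm across, loose, standing pointed end down in a cup of the turntable; origin at its lowest point. Not to be touched.
- egg_white_2: white goose egg with a brown scorched top, 66 mm tall, 52 mm across, loose, standing pointed end down in a cup of the turntable; origin at its lowest point. Not to be touched.
- dock: black round lamp dock fixed on the counter, 72 mm across at the foot, 34 mm tall, with a hole 27 mm across in its top; origin at the centre of its underside
- lamp: egg candling lamp, an upright torch, 128 mm long, about 0.12 kg, hanging nose down in the dock by its dark collar (34 mm across, 20 to 34 mm above the nose). Origin at the unpressed nose tip, 14 mm above the counter when docked; z up along the aluminium barrel (24 mm thick, 34 to 118 mm above the nose). The lowest 20 mm is a black rubber cup, 22 mm across, open below
- lamp_nose (a point): the lamp's nose, same point as the origin of the lamp
- lamp_grip (a point): point on the barrel's axis 95 mm above the nose, good to grip from above
- lamp_cup (a joint): how far the lamp's sprung rubber cup is pushed into the lamp, m: 0 free, 0.008 fully in (bottomed); the push is 0.5 N at the start and 250 N/m more, so about 1.5 N half way in
- tooth_jar: glass of toothpicks, 45 mm across, 72 mm tall, loose, to be left alone; origin at its foot
- shaker: glass spice shaker with steel cap, 41 mm across, 87 mm tall, loose, to be left alone; origin at its foot
- sauce: small brown bottle with a gold cap, 25 mm across, 78 mm tall, loose, to be left alone; origin at its foot

How it is judged:
By the outcome, as a careful person would: the job done as asked, in the order asked, and still so for the second after the job is handed in, while the arm keeps its last pose, push and grip.
It also fails if it takes over 64 s, if anything falls off the work surface, if the arm or the gripper's body presses on something with over 40 N, if the wrist force passes 120 N, or if a joint passes its speed limit or range.

### The arm

A 7-joint arm with a two-finger parallel gripper is mounted at the origin on a cart in front of the work surface, level with it; the furniture and walls round the work are solid. World frame = base frame: x ahead of the robot, y to its left, z up, the work surface at z = 0. Lengths are in m, angles in rad, forces in N, time in s.
With the tool pointing down it reaches from about 0.4 to 0.875 m from the base axis. Payload 19.3 kg.
Tool frame: the origin (TCP) lies between the finger pads; the fingertips stand 25 mm ahead of it and the grasp point (between the pads) lies 6 mm ahead of it; z points along the fingers, y is the line along which they close (so a half turn about z gives the same grasp; the last joint's range is limited). The gripper opens to 85 mm and grips with 20 to 120 N. Pads are 22 mm wide; open, the fingers measure 114 mm over their backs; the gripper's body (76 mm by 85 mm) begins 54 mm behind the grasp point. The pads swing forward as they close: fully open they stand 13 mm farther back than shut.
Start: joints at [-1.2, 0.521, -0.036, 1.599, 0.021, 1.021, -0.113], TCP at [0.267, 0.565, 0.256] pointing down, gripper open.
Joint ranges: [-2.91, 2.91], [-0.3, 2.13], [-1.5, 1.42], [0.17, 2.43], [-1.26, 4.41], [0.16, 1.93], [-2.52, 2.52]. Speed limits (rad/s): [1.89, 1.89, 2.39, 2.39, 3.01, 3.01, 3.01].

### API

Orientations are given as a unit quaternion [w, x, y, z].
In Python, from cell import arm, viewer gives the robot as it stands.
- The arm moves only by the tool arm_command, never from a script. Its argument "series" is a list of rows, each an object with "slide": the shift along the tool's x, y, z in mm, a list of three; "spin": the turn about the tool's z in rad; "hand": the closure, from 0 (fully open) to 1 (shut). A call has 1 to 20 rows; each row shifts and turns the commanded pose from where the row before left it, along the tool's axes as they then stand; what a row does not reach is not made up. A row lasts 1/12 s, in which the tool goes at most 41.7 mm and 7.16 degrees, less where a joint would pass 70% of its speed; a pose out of reach is approached as far as the arm can. A call with a gripper value outside its range is refused whole. The fingers move at their own pace and stop on an object; "grip_force" is the grip in N (left out, the last holds). Time passes only in rows, so rows that do not move let the fingers close. It gives the time, the measured TCP pose, the force, the opening and the grip force at its end, in the units of the state.
- arm.get_state(): the state, without advancing time (a new reading comes with each control period).
- viewer.read_camera(name): name is "scene" or "top" or "wrist"; returns a dict with "img" (420x560x3 uint8, blue, green, red), "camera_matrix" (3x3 intrinsics, pixels), "xyz" and "rotation" of the camera in the world. Camera axes: x right, y up, looking along -z (the intrinsics and any distortion apply to the point x, -y, -z); pixel columns grow to the right and rows downward; lengths in m; the calibration is good to about 2 mm. The wrist camera is an equidistant fisheye: a pixel r from the principal point sees the ray r / f radians off the axis. A picture is of the moment at which its call begins. There is no depth.
- arm.finish_job(): hands the job in; it is judged then, once.
The state is a dict: "clock": time; "q": joint angles; "qd": joint speeds; "joint_efforts": joint torques, N m; "eef_pos": TCP position; "eef_rot": TCP orientation; "contact_force": force on the tool from outside, world axes, zero at the start; "torque": the same for the moment, N m; "opening": finger opening in m; "gripper_force": force on a finger pad.
Only numpy, scipy, OpenCV 4.12 (cv2) and the standard library are available. Lean on these libraries where they do the work, as an engineer would, in place of code of your own. Each camera call takes 0.05 s, during which the arm holds its last target. There are 200 camera calls.

## Working session

There is one attempt and no reset: what is moved stays moved. The work goes in short steps, Python scripts to look and compute and a tool call to move; the robot and the scene stay as the last step left them, time stands still between calls to the robot, and variables do not carry over. Pictures are saved under pics/ and viewed, at most 10 in all, crops included, and the job is handed in when it is done.

Besides the shell and the picture viewer there is one more tool, called after "Request:" in YAML: its name, and indented under it one key for each argument. arm_command: Moves the arm, as the interface text tells. Its arguments: {"type":"object","properties":{"series":{"type":"array"},"grip_force":{"type":"number"}},"required":["series"]}

```bash
mkdir -p pics; ls; cat > h.py <<'E'
import numpy as np, cv2
from cell import arm, viewer
def ray(c,u,v,fish=False):
    K=c["camera_matrix"];x=(u-K[0][2])/K[0][0];y=(v-K[1][2])/K[1][1]
    if fish:
        r=np.hypot(x,y);s=np.sin(r)/max(r,1e-9);d=np.array([x*s,-y*s,-np.cos(r)])
    else: d=np.array([x,-y,-1.])
    return np.array(c["rotation"])@d
def onz(c,u,v,z,fish=False):
    d=ray(c,u,v,fish);p=np.array(c["xyz"]);return p+d*(z-p[2])/d[2]
def blobs(img,lo,hi,amin=30):
    m=cv2.inRange(cv2.cvtColor(img,cv2.COLOR_BGR2HSV),lo,hi)
    n,l,s,c=cv2.connectedComponentsWithStats(m)
    return [(s[i].tolist(),c[i].round(1).tolist()) for i in range(1,n) if s[i][4]>=amin]
E
python3 - <<'E'
from h import *
s=arm.get_state();print({k:np.round(v,3).tolist() for k,v in s.items()})
a=viewer.read_camera("top");b=viewer.read_camera("scene")
for n,c in(("top",a),("scene",b)):
    cv2.imwrite(f"pics/{n}0.png",c["img"]);print(n,np.round(c["camera_matrix"],1).tolist(),np.round(c["xyz"],3),np.round(c["rotation"],2).tolist())
    print(c.keys())
E
```

```text
pics
{'clock': 0.0, 'q': [-1.2, 0.522, -0.036, 1.6, 0.021, 1.021, -0.113], 'qd': [-0.001, -0.0, 0.0, 0.002, 0.0, -0.0, 0.001], 'joint_efforts': [-0.001, -92.707, 1.98, -36.993, 0.018, 0.008, -0.0], 'eef_pos': [0.267, 0.565, 0.256], 'eef_rot': [-0.0, 0.219, 0.976, -0.001], 'contact_force': [0.543, 0.354, -0.695], 'torque': [-0.05, 0.011, 0.016], 'gripper_force': 0.0, 'opening': 0.085}
top [[445.6, 0.0, 277.9], [0.0, 445.6, 211.1], [0.0, 0.0, 1.0]] [0.444 0.068 1.089] [0.71, 0.01, -0.02, -0.7]
dict_keys(['img', 'camera_matrix', 'xyz', 'rotation'])
scene [[520.9, 0.0, 276.7], [0.0, 520.9, 196.7], [0.0, 0.0, 1.0]] [-0.37   0.537  0.614] [-0.43, -0.28, 0.45, 0.73]
dict_keys(['img', 'camera_matrix', 'xyz', 'rotation'])
```

View pics/top0.png

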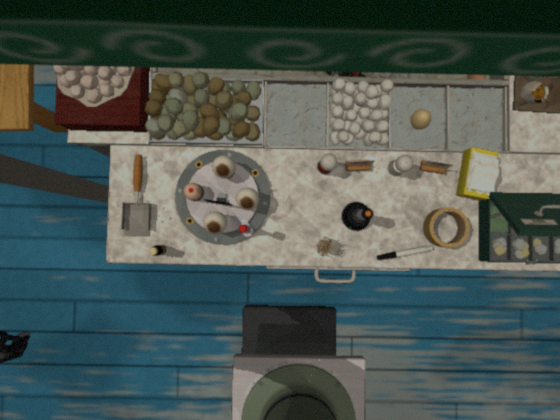

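View pics/scene0.png

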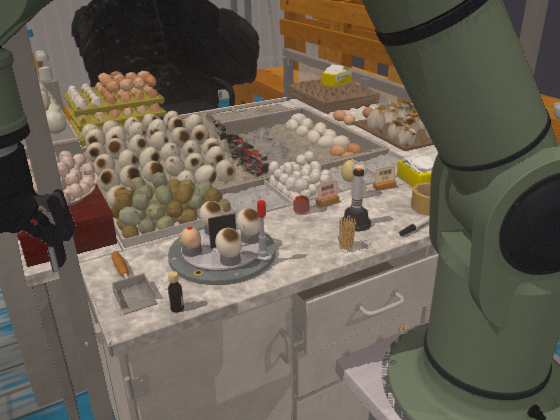

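```bash
cat >> h.py <<'E'
from scipy.spatial.transform import Rotation as Ro
_rc=viewer.read_camera
def cam(n):
    c=dict(_rc(n));q=np.array(c["rotation"],float)
    if q.size==4:c["rotation"]=Ro.from_quat(q,scalar_first=True).as_matrix()
    return c
E
python3 - <<'E'
from h import *
a=cam("top");im=a["img"]
for nm,lo,hi in(("red",(0,140,90),(7,255,255)),("red2",(173,140,90),(180,255,255)),("brass",(12,110,90),(30,255,255))):
    for s,c in blobs(im,lo,hi,6):
        if 160<c[0]<390 and 140<c[1]<265: print(nm,s,c,[onz(a,*c,z).round(4).tolist()[:2] for z in(.012,.034,.078,.147)])
cv2.imwrite("pics/top1.png",cv2.resize(im[140:265,160:400],None,fx=3.3,fy=3.3,interpolation=cv2.INTER_CUBIC))
E
```

```text
red [189, 188, 4, 4, 15] [190.6, 189.6] [[0.5472, 0.2693], [0.5451, 0.2652], [0.5409, 0.2569], [0.5343, 0.244]]
red [239, 225, 8, 7, 48] [242.5, 228.2] [[0.4562, 0.1416], [0.456, 0.1401], [0.4555, 0.1371], [0.4547, 0.1324]]
brass [195, 161, 7, 7, 25] [198.3, 164.1] [[0.6098, 0.2524], [0.6064, 0.2486], [0.5996, 0.2411], [0.589, 0.2293]]
brass [348, 165, 23, 5, 105] [359.0, 167.1] [[0.6103, -0.1387], [0.607, -0.1345], [0.6002, -0.1261], [0.5895, -0.1128]]
brass [252, 170, 7, 6, 22] [254.6, 172.4] [[0.5922, 0.1153], [0.5892, 0.1144], [0.5832, 0.1124], [0.5737, 0.1094]]
brass [365, 211, 6, 6, 29] [367.6, 213.3] [[0.498, -0.1607], [0.4969, -0.156], [0.4947, -0.1467], [0.4912, -0.132]]
brass [186, 218, 7, 6, 24] [189.2, 220.5] [[0.4724, 0.2705], [0.4718, 0.2664], [0.4706, 0.2581], [0.4688, 0.2451]]
brass [323, 247, 6, 3, 10] [325.0, 247.8] [[0.4127, -0.0583], [0.4133, -0.0558], [0.4146, -0.0506], [0.4166, -0.0425]]
```

View pics/top1.png

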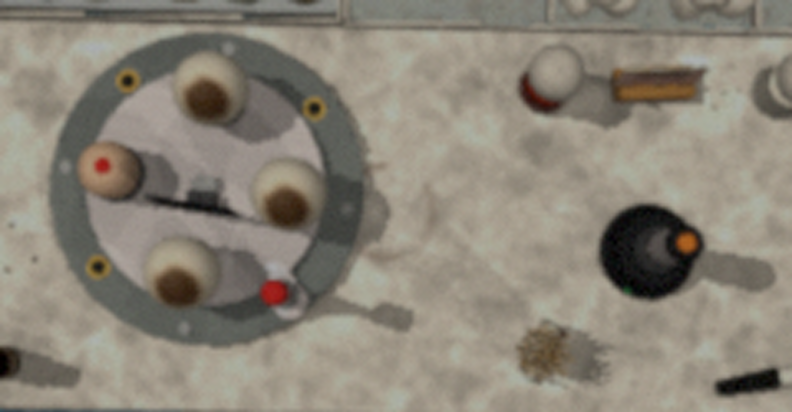

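Request:
arm_command:
  series:
    - {"slide": [0, 0, 0], "spin": -0.11, "hand": 0}
    - {"slide": [0, 0, 0], "spin": -0.11, "hand": 0}
    - {"slide": [0, 0, 0], "spin": -0.11, "hand": 0}
    - {"slide": [0, 0, 0], "spin": -0.11, "hand": 0}
    - {"slide": [-12, -27, 0], "spin": 0, "hand": 0}
    - {"slide": [-12, -27, 0], "spin": 0, "hand": 0}
    - {"slide": [-12, -27, 0], "spin": 0, "hand": 0}
    - {"slide": [-12, -27, 0], "spin": 0, "hand": 0}
    - {"slide": [-12, -27, 0], "spin": 0, "hand": 0}
    - {"slide": [-12, -27, 0], "spin": 0, "hand": 0}
    - {"slide": [-12, -27, 0], "spin": 0, "hand": 0}
    - {"slide": [-12, -27, 0], "spin": 0, "hand": 0}
    - {"slide": [-12, -27, 0], "spin": 0, "hand": 0}
    - {"slide": [-12, -27, 0], "spin": 0, "hand": 0}
    - {"slide": [-12, -27, 0], "spin": 0, "hand": 0}
    - {"slide": [-12, -27, 0], "spin": 0, "hand": 0}
    - {"slide": [-12, -27, 0], "spin": 0, "hand": 0}
    - {"slide": [-12, -27, 0], "spin": 0, "hand": 0}
    - {"slide": [-12, -27, 0], "spin": 0, "hand": 0}
    - {"slide": [0, 0, 0], "spin": 0, "hand": 0}

```text
clock: 1.82
eef_pos: [0.4481, 0.155, 0.2563]
eef_rot: [0.0, 0.003, 1.0, -0.001]
contact_force: [0.2, -2.0, -0.4]
opening: 0.0855
gripper_force: 0.0
```

```bash
python3 - <<'E'
from h import *
a=cam("wrist");im=a["img"];print(arm.get_state()["eef_pos"],a["xyz"])
for nm,lo,hi in(("red",(0,140,60),(8,255,255)),("red2",(172,140,60),(180,255,255)),("brass",(12,110,80),(32,255,255))):
    for s,c in blobs(im,lo,hi,15): print(nm,s,c,[onz(a,*c,z,True).round(4).tolist()[:2] for z in(.012,.078,.147)])
cv2.imwrite("pics/w0.png",im)
E
```

```text
[0.44717677 0.15749556 0.25625428] [0.36935814 0.1556992  0.37351723]
red [240, 210, 22, 29, 494] [251.1, 224.7] [[0.4997, 0.1221], [0.4759, 0.1282], [0.451, 0.1346]]
red [117, 298, 20, 17, 237] [126.1, 306.1] [[0.6256, -0.0673], [0.5788, -0.0266], [0.5299, 0.016]]
red [514, 360, 11, 14, 58] [518.7, 365.9] [[0.8112, 0.6359], [0.7306, 0.5482], [0.6462, 0.4566]]
red [422, 375, 29, 41, 579] [436.9, 399.3] [[0.8551, 0.4503], [0.7664, 0.3965], [0.6737, 0.3403]]
brass [370, 197, 13, 13, 93] [375.7, 203.1] [[0.4737, 0.2705], [0.4546, 0.2496], [0.4347, 0.2277]]
brass [317, 203, 27, 20, 220] [328.3, 211.6] [[0.484, 0.2132], [0.463, 0.2027], [0.4412, 0.1917]]
brass [5, 254, 7, 10, 43] [8.3, 258.7] [[0.5617, -0.293], [0.5266, -0.2111], [0.4899, -0.1254]]
brass [242, 255, 25, 22, 208] [253.8, 265.2] [[0.5533, 0.1234], [0.5198, 0.1293], [0.4846, 0.1355]]
brass [442, 254, 20, 54, 586] [451.4, 279.9] [[0.5864, 0.399], [0.5468, 0.3546], [0.5053, 0.3082]]
brass [488, 257, 49, 73, 1402] [513.7, 288.3] [[0.6147, 0.5319], [0.5699, 0.4632], [0.5231, 0.3914]]
brass [0, 276, 23, 20, 228] [11.0, 284.7] [[0.
[... 531 characters left out ...]
5447, 0.1804]]
brass [312, 346, 14, 11, 47] [317.7, 350.8] [[0.6972, 0.2106], [0.6374, 0.2006], [0.5748, 0.1901]]
brass [350, 357, 7, 9, 23] [352.9, 361.2] [[0.7233, 0.2665], [0.6587, 0.2463], [0.5911, 0.2251]]
brass [274, 361, 16, 7, 56] [281.3, 364.4] [[0.7241, 0.1573], [0.6594, 0.157], [0.5917, 0.1567]]
brass [341, 365, 5, 6, 15] [342.7, 366.7] [[0.734, 0.2517], [0.6674, 0.2342], [0.5978, 0.2159]]
brass [24, 375, 13, 16, 101] [28.5, 383.0] [[0.8782, -0.4034], [0.7853, -0.3014], [0.6882, -0.1946]]
brass [410, 386, 17, 17, 173] [418.7, 394.7] [[0.8299, 0.4045], [0.7458, 0.3591], [0.6579, 0.3116]]
brass [0, 417, 6, 3, 15] [2.2, 418.1] [[1.1204, -0.6714], [0.9833, -0.5204], [0.8399, -0.3625]]
```

View pics/w0.png

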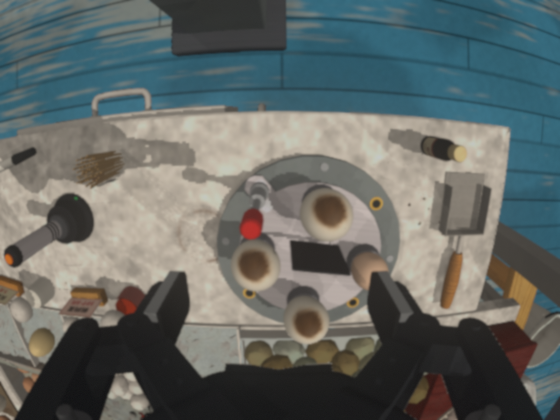

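Request:
arm_command:
  series:
    - {"slide": [-4, -12, 0], "spin": 0, "hand": 0}
    - {"slide": [-4, -12, 0], "spin": 0, "hand": 0}
    - {"slide": [0, 0, 15], "spin": 0, "hand": 0}
    - {"slide": [0, 0, 15], "spin": 0, "hand": 0.2}
    - {"slide": [0, 0, 15], "spin": 0, "hand": 0.4}
    - {"slide": [0, 0, 15], "spin": 0, "hand": 0.4}
    - {"slide": [0, 0, 15], "spin": 0, "hand": 0.4}
    - {"slide": [0, 0, 15], "spin": 0, "hand": 0.4}
    - {"slide": [0, 0, 10], "spin": 0, "hand": 0.4}
    - {"slide": [0, 0, 10], "spin": 0, "hand": 0.4}
    - {"slide": [0, 0, 10], "spin": 0, "hand": 0.4}
    - {"slide": [0, 0, 0], "spin": 0, "hand": 0.4}
    - {"slide": [0, 0, 0], "spin": 0, "hand": 0.4}
    - {"slide": [0, 0, 0], "spin": 0, "hand": 0.4}
  grip_force: 40

```text
clock: 3.03
eef_pos: [0.4546, 0.1362, 0.1367]
eef_rot: [0.0, 0.0, 1.0, 0.0]
contact_force: [0.5, -0.5, -0.4]
opening: 0.0513
gripper_force: 0.0
```

```bash
python3 - <<'E'
from h import *
a=cam("wrist");im=a["img"];s=arm.get_state();print(s["eef_pos"],s["opening"],s["contact_force"])
for lo,hi in(((0,140,60),(8,255,255)),):
    for q,c in blobs(im,lo,hi,100): print(q,c,[onz(a,*c,z,True).round(4).tolist()[:2] for z in(.13,.147)])
cv2.imwrite("pics/w1.png",im)
E
```

```text
[0.45462315 0.13621715 0.13685431] 0.051437912149372184 [ 0.01180897 -0.91081007  0.44010415]
[252, 269, 39, 64, 2058] [270.9, 301.5] [[0.4575, 0.1329], [0.4463, 0.1333]]
[526, 398, 34, 22, 447] [544.8, 411.8] [[0.611, 0.3853], [0.5787, 0.3511]]
```

View pics/w1.png

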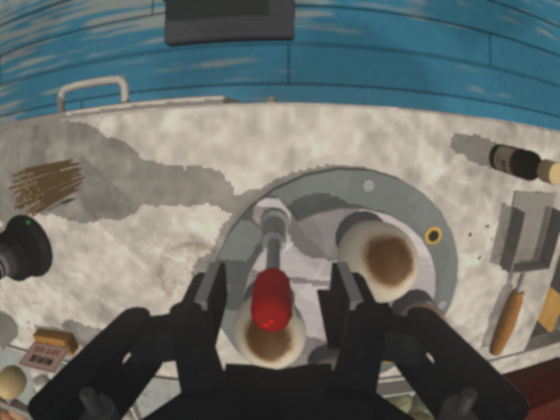

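Request:
arm_command:
  series:
    - {"slide": [-1, -3, 0], "spin": 0, "hand": 0.6}
    - {"slide": [0, 0, 0], "spin": 0, "hand": 1}
    - {"slide": [0, 0, 0], "spin": 0, "hand": 1}
    - {"slide": [0, 0, 0], "spin": 0, "hand": 1}
    - {"slide": [0, 0, 0], "spin": 0, "hand": 1}
    - {"slide": [0, 0, 0], "spin": 0, "hand": 1}
    - {"slide": [0, 0, 0], "spin": 0, "hand": 1}
    - {"slide": [0, 0, 0], "spin": 0, "hand": 1}

```text
clock: 3.75
eef_pos: [0.4556, 0.1332, 0.1367]
eef_rot: [0.0, 0.0, 1.0, 0.0]
contact_force: [0.1, -0.5, 6.4]
opening: 0.0169
gripper_force: 38.9
```

Request:
arm_command:
  series:
    - {"slide": [0, 0, -3], "spin": 0, "hand": 1}
    - {"slide": [0, 0, -3], "spin": 0, "hand": 1}
    - {"slide": [0, 0, -3], "spin": 0, "hand": 1}
    - {"slide": [0, 0, -2], "spin": 0, "hand": 1}
    - {"slide": [0, 0, 0], "spin": 0, "hand": 1}
    - {"slide": [0, 0, 0], "spin": 0, "hand": 1}

```text
clock: 4.25
eef_pos: [0.4553, 0.1331, 0.1474]
eef_rot: [0.0, 0.0, 1.0, 0.0]
contact_force: [2.3, 2.1, -4.7]
opening: 0.0169
gripper_force: 39.1
```

```bash
python3 - <<'E'
import numpy as np
a=np.cumsum([0,1,2,3]+[4]*19+[3,3,2])-142.3
print(a[-1]); r=np.radians(a); x=98*np.cos(r);y=98*np.sin(r)
print([[round(-p,1),round(q,1)] for p,q in zip(np.diff(x),np.diff(y))])
E
```

```text
-52.30000000000001
[[np.float64(-1.1), np.float64(-1.3)], [np.float64(-2.2), np.float64(-2.6)], [np.float64(-3.4), np.float64(-3.8)], [np.float64(-4.9), np.float64(-4.8)], [np.float64(-5.2), np.float64(-4.4)], [np.float64(-5.5), np.float64(-4.0)], [np.float64(-5.8), np.float64(-3.7)], [np.float64(-6.0), np.float64(-3.2)], [np.float64(-6.2), np.float64(-2.8)], [np.float64(-6.4), np.float64(-2.4)], [np.float64(-6.6), np.float64(-1.9)], [np.float64(-6.7), np.float64(-1.5)], [np.float64(-6.8), np.float64(-1.0)], [np.float64(-6.8), np.float64(-0.5)], [np.float64(-6.8), np.float64(-0.0)], [np.float64(-6.8), np.float64(0.4)], [np.float64(-6.8), np.float64(0.9)], [np.float64(-6.7), np.float64(1.4)], [np.float64(-6.6), np.float64(1.9)], [np.float64(-6.4), np.float64(2.3)], [np.float64(-6.3), np.float64(2.7)], [np.float64(-6.1), np.float64(3.2)], [np.float64(-4.4), np.float64(2.7)], [np.float64(-4.2), np.float64(2.9)], [np.float64(-2.7), np.float64(2.0)]]
```

First part of the arc.

Request:
arm_command:
  series:
    - {"slide": [-1.1, -1.3, 0], "spin": 0, "hand": 1}
    - {"slide": [-2.2, -2.6, 0], "spin": 0, "hand": 1}
    - {"slide": [-3.4, -3.8, 0], "spin": 0, "hand": 1}
    - {"slide": [-4.9, -4.8, 0], "spin": 0, "hand": 1}
    - {"slide": [-5.2, -4.4, 0], "spin": 0, "hand": 1}
    - {"slide": [-5.5, -4.0, 0], "spin": 0, "hand": 1}
    - {"slide": [-5.8, -3.7, 0], "spin": 0, "hand": 1}
    - {"slide": [-6.0, -3.2, 0], "spin": 0, "hand": 1}
    - {"slide": [-6.2, -2.8, 0], "spin": 0, "hand": 1}
    - {"slide": [-6.4, -2.4, 0], "spin": 0, "hand": 1}

```text
clock: 5.08
eef_pos: [0.5025, 0.0997, 0.1472]
eef_rot: [-0.0, 0.0, 1.0, -0.0]
contact_force: [-0.8, 2.4, -4.5]
opening: 0.0169
gripper_force: 39.1
```

Request:
arm_command:
  series:
    - {"slide": [-6.6, -1.9, 0], "spin": 0, "hand": 1}
    - {"slide": [-6.7, -1.5, 0], "spin": 0, "hand": 1}
    - {"slide": [-6.8, -1.0, 0], "spin": 0, "hand": 1}
    - {"slide": [-6.8, -0.5, 0], "spin": 0, "hand": 1}
    - {"slide": [-6.8, 0, 0], "spin": 0, "hand": 1}
    - {"slide": [-6.8, 0.4, 0], "spin": 0, "hand": 1}
    - {"slide": [-6.8, 0.9, 0], "spin": 0, "hand": 1}
    - {"slide": [-6.7, 1.4, 0], "spin": 0, "hand": 1}
    - {"slide": [-6.6, 1.9, 0], "spin": 0, "hand": 1}
    - {"slide": [-6.4, 2.3, 0], "spin": 0, "hand": 1}
    - {"slide": [-6.3, 2.7, 0], "spin": 0, "hand": 1}
    - {"slide": [-6.1, 3.2, 0], "spin": 0, "hand": 1}
    - {"slide": [-4.4, 2.7, 0], "spin": 0, "hand": 1}
    - {"slide": [-4.2, 2.9, 0], "spin": 0, "hand": 1}
    - {"slide": [-2.7, 2.0, 0], "spin": 0, "hand": 1}
    - {"slide": [0, 0, 0], "spin": 0, "hand": 1}
    - {"slide": [0, 0, 0], "spin": 0, "hand": 1}

```text
clock: 6.5
eef_pos: [0.5927, 0.1154, 0.1473]
eef_rot: [0.0, 0.0, 1.0, -0.0]
contact_force: [1.6, -0.0, -5.5]
opening: 0.0165
gripper_force: 39.2
```

```bash
python3 - <<'E'
from h import *
s=arm.get_state();print(s["eef_pos"],s["contact_force"])
a=cam("top");im=a["img"]
for nm,lo,hi in(("red",(0,140,90),(8,255,255)),("brass",(12,110,90),(30,255,255))):
    for q,c in blobs(im,lo,hi,6):
        if 160<c[0]<290 and 140<c[1]<265: print(nm,q,c,[onz(a,*c,z).round(4).tolist()[:2] for z in(.012,.078)])
cv2.imwrite("pics/top2.png",cv2.resize(im[140:265,160:400],None,fx=3.3,fy=3.3,interpolation=cv2.INTER_CUBIC))
E
```

```text
[0.59274817 0.11539803 0.14727649] [ 1.59117612 -0.01774659 -5.46006   ]
red [213, 220, 4, 5, 16] [214.5, 222.0] [[0.4699, 0.2095], [0.4683, 0.2008]]
brass [195, 161, 7, 7, 27] [198.2, 164.1] [[0.6097, 0.2526], [0.5996, 0.2413]]
brass [189, 190, 4, 6, 7] [190.4, 192.1] [[0.5412, 0.2696], [0.5352, 0.2572]]
brass [186, 218, 7, 6, 24] [189.3, 220.5] [[0.4724, 0.2703], [0.4706, 0.2579]]
```

View pics/top2.png

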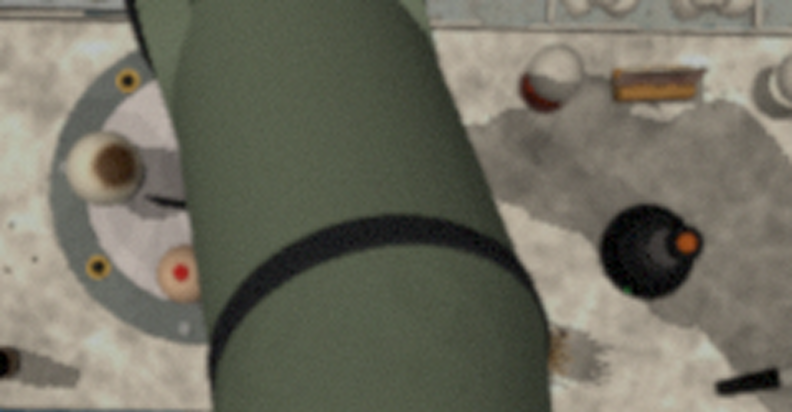

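Request:
arm_command:
  series:
    - {"slide": [0, 0, 2], "spin": 0, "hand": 1}
    - {"slide": [0, 0, 2], "spin": 0, "hand": 1}
    - {"slide": [0, 0, 2], "spin": 0, "hand": 1}
    - {"slide": [0, 0, 2], "spin": 0, "hand": 1}
    - {"slide": [0, 0, 2], "spin": 0, "hand": 1}
    - {"slide": [0, 0, 0], "spin": 0, "hand": 1}
    - {"slide": [0, 0, 0], "spin": 0, "hand": 1}

```text
clock: 7.13
eef_pos: [0.5927, 0.1154, 0.1372]
eef_rot: [-0.0, 0.0, 1.0, -0.0]
contact_force: [0.9, -0.8, -3.5]
opening: 0.0167
gripper_force: 39.4
```

Request:
arm_command:
  series:
    - {"slide": [0, 0, 0.6], "spin": 0, "hand": 1}
    - {"slide": [0, 0, 0], "spin": 0, "hand": 1}
    - {"slide": [0, 0, 0], "spin": 0, "hand": 0.75}
    - {"slide": [0, 0, 0], "spin": 0, "hand": 0.6}
    - {"slide": [0, 0, 0], "spin": 0, "hand": 0.5}
    - {"slide": [0, 0, 0], "spin": 0, "hand": 0.4}
    - {"slide": [0, 0, 0], "spin": 0, "hand": 0.4}
    - {"slide": [0, 0, 0], "spin": 0, "hand": 0.4}

```text
clock: 7.8
eef_pos: [0.5927, 0.1155, 0.1367]
eef_rot: [0.0, 0.0, 1.0, 0.0]
contact_force: [-0.2, 0.2, -0.0]
opening: 0.051
gripper_force: 0.0
```

```bash
python3 - <<'E'
from h import *
a=cam("wrist");im=a["img"];s=arm.get_state();print(s["eef_pos"],s["opening"],s["contact_force"])
for q,c in blobs(im,(0,140,60),(8,255,255),100): print(q,c,onz(a,*c,.13,True).round(4))
E
```

```text
[0.59269968 0.11548601 0.13670833] 0.051330266301339696 [ 0.7390141  -0.11094013  0.4017377 ]
[421, 35, 17, 19, 251] [428.9, 43.7] [0.4826 0.1759 0.13  ]
[64, 228, 31, 36, 719] [79.9, 245.4] [0.5699 0.0207 0.13  ]
[259, 267, 39, 63, 1979] [277.6, 299.4] [0.5945 0.1152 0.13  ]
[521, 328, 39, 76, 1264] [546.0, 367.1] [0.6767 0.3186 0.13  ]
```

Request:
arm_command:
  series:
    - {"slide": [0, 0, -10], "spin": 0, "hand": 0.4}
    - {"slide": [0, 0, -20], "spin": 0, "hand": 0.3}
    - {"slide": [0, 0, -30], "spin": 0, "hand": 0.2}
    - {"slide": [0, 0, -30], "spin": 0, "hand": 0}
    - {"slide": [0, 0, -20], "spin": 0, "hand": 0}
    - {"slide": [0, 0, -10], "spin": 0, "hand": 0}
    - {"slide": [10, -25, 0], "spin": 0, "hand": 0}
    - {"slide": [10, -25, 0], "spin": 0, "hand": 0}
    - {"slide": [10, -25, 0], "spin": 0, "hand": 0}
    - {"slide": [10, -25, 0], "spin": 0, "hand": 0}
    - {"slide": [10, -25, 0], "spin": 0, "hand": 0}
    - {"slide": [10, -25, 0], "spin": 0, "hand": 0}
    - {"slide": [10, -25, 0], "spin": 0, "hand": 0}
    - {"slide": [10, -25, 0], "spin": 0, "hand": 0}
    - {"slide": [10, -25, 0], "spin": 0, "hand": 0}
    - {"slide": [10, -22, 0], "spin": 0, "hand": 0}
    - {"slide": [0, 0, 0], "spin": 0, "hand": 0}
    - {"slide": [0, 0, 0], "spin": 0, "hand": 0}

```text
clock: 9.35
eef_pos: [0.492, -0.1324, 0.2568]
eef_rot: [-0.0, 0.002, 1.0, -0.0]
contact_force: [0.7, -0.3, 0.3]
opening: 0.0852
gripper_force: 0.0
```

```bash
python3 - <<'E'
from h import *
s=arm.get_state();print(s["eef_pos"],s["eef_rot"],s["contact_force"])
a=cam("top");im=a["img"]
for q,c in blobs(im,(0,140,90),(8,255,255),6):
    if 160<c[0]<290 and 140<c[1]<265: print("top red",c,[onz(a,*c,z).round(4).tolist()[:2] for z in(.078,.147,.154)])
a=cam("wrist");im=a["img"]
for q,c in blobs(im,(5,150,90),(18,255,255),30): print(q,c,onz(a,*c,.138,True).round(4))
cv2.imwrite("pics/w2.png",im)
E
```

```text
[ 0.49199569 -0.1323964   0.25684737] [-7.50894506e-05  1.52379949e-03  9.99998834e-01 -6.04379684e-05] [ 0.70196429 -0.27242792  0.27470487]
top red [252.4, 164.5] [[0.6012, 0.1178], [0.5905, 0.1144], [0.5894, 0.1141]]
top red [214.5, 222.0] [[0.4683, 0.2008], [0.4667, 0.1917], [0.4665, 0.1908]]
[268, 212, 17, 16, 198] [275.9, 219.4] [ 0.4946 -0.1331  0.138 ]
[120, 266, 39, 12, 222] [139.8, 271.8] [ 0.5433 -0.2527  0.138 ]
[339, 273, 14, 11, 95] [345.5, 277.9] [ 0.5467 -0.0749  0.138 ]
[33, 359, 8, 13, 32] [36.6, 365.3] [ 0.6993 -0.4498  0.138 ]
[2, 367, 8, 14, 49] [4.9, 372.4] [ 0.7407 -0.5435  0.138 ]
[7, 397, 8, 8, 37] [10.7, 400.3] [ 0.8181 -0.5803  0.138 ]
```

View pics/w2.png

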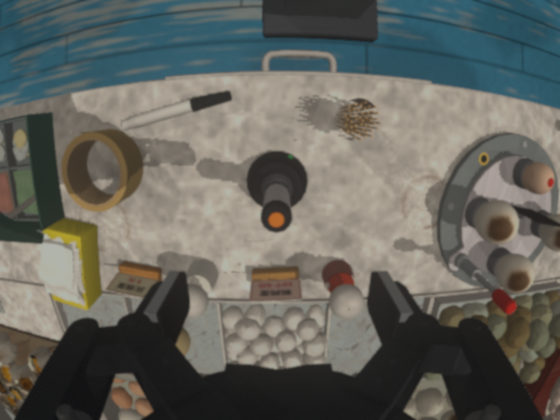

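Request:
arm_command:
  series:
    - {"slide": [0, 0, 15], "spin": 0, "hand": 0.1}
    - {"slide": [0, 0, 20], "spin": 0, "hand": 0.3}
    - {"slide": [0, 0, 20], "spin": 0, "hand": 0.35}
    - {"slide": [0, 0, 20], "spin": 0, "hand": 0.35}
    - {"slide": [0, 0, 20], "spin": 0, "hand": 0.35}
    - {"slide": [0, 0, 15], "spin": 0, "hand": 0.35}
    - {"slide": [0, 0, 12], "spin": 0, "hand": 0.35}
    - {"slide": [0, 0, 10], "spin": 0, "hand": 0.35}
    - {"slide": [0, 0, 8], "spin": 0, "hand": 0.35}
    - {"slide": [0, 0, 0], "spin": 0, "hand": 0.35}
    - {"slide": [0, 0, 0], "spin": 0, "hand": 0.35}

```text
clock: 10.37
eef_pos: [0.4927, -0.1312, 0.1167]
eef_rot: [-0.0, 0.0, 1.0, 0.0]
contact_force: [1.1, 1.2, 0.2]
opening: 0.0555
gripper_force: 0.0
```

```bash
python3 - <<'E'
from h import *
a=cam("wrist");im=a["img"];s=arm.get_state();print(s["eef_pos"],s["opening"],s["contact_force"])
for q,c in blobs(im,(5,150,90),(18,255,255),100): print(q,c,onz(a,*c,.140,True).round(4))
E
```

```text
[ 0.49279822 -0.13130658  0.11710994] 0.055729212372731055 [0.16537026 0.02282632 0.66261839]
[66, 323, 29, 16, 277] [80.1, 330.7] [ 0.4967 -0.2158  0.14  ]
[258, 329, 32, 27, 683] [273.3, 342.0] [ 0.4942 -0.133   0.14  ]
```

Request:
arm_command:
  series:
    - {"slide": [0, -1.5, 1], "spin": 0, "hand": 0.5}
    - {"slide": [0, 0, 0], "spin": 0, "hand": 0.6}
    - {"slide": [0, 0, 0], "spin": 0, "hand": 1}
    - {"slide": [0, 0, 0], "spin": 0, "hand": 1}
    - {"slide": [0, 0, 0], "spin": 0, "hand": 1}
    - {"slide": [0, 0, 0], "spin": 0, "hand": 1}
    - {"slide": [0, 0, 0], "spin": 0, "hand": 1}
    - {"slide": [0, 0, 0], "spin": 0, "hand": 1}

```text
clock: 11.08
eef_pos: [0.4927, -0.1331, 0.1162]
eef_rot: [0.0, 0.001, 1.0, -0.0]
contact_force: [-0.8, 0.3, 5.7]
opening: 0.0229
gripper_force: 38.8
```

Request:
arm_command:
  series:
    - {"slide": [0, 0, -4], "spin": 0, "hand": 1}
    - {"slide": [0, 0, -8], "spin": 0, "hand": 1}
    - {"slide": [0, 0, -14], "spin": 0, "hand": 1}
    - {"slide": [0, 0, -20], "spin": 0, "hand": 1}
    - {"slide": [0, 0, -20], "spin": 0, "hand": 1}
    - {"slide": [0, 0, -20], "spin": 0, "hand": 1}
    - {"slide": [0, 0, -16], "spin": 0, "hand": 1}
    - {"slide": [0, 0, -12], "spin": 0, "hand": 1}
    - {"slide": [0, 0, -6], "spin": 0, "hand": 1}
    - {"slide": [0, 0, 0], "spin": 0, "hand": 1}
    - {"slide": [0, 0, 0], "spin": 0, "hand": 1}

```text
clock: 12.0
eef_pos: [0.4924, -0.1329, 0.2357]
eef_rot: [0.0, 0.0, 1.0, 0.0]
contact_force: [0.6, 0.3, -2.2]
opening: 0.0228
gripper_force: 39.2
```

Request:
arm_command:
  series:
    - {"slide": [1, 8, 0], "spin": 0, "hand": 1}
    - {"slide": [1, 15, 0], "spin": 0, "hand": 1}
    - {"slide": [2, 22, 0], "spin": 0, "hand": 1}
    - {"slide": [2, 25, 0], "spin": 0, "hand": 1}
    - {"slide": [2, 25, 0], "spin": 0, "hand": 1}
    - {"slide": [2, 25, 0], "spin": 0, "hand": 1}
    - {"slide": [2, 25, 0], "spin": 0, "hand": 1}
    - {"slide": [2, 25, 0], "spin": 0, "hand": 1}
    - {"slide": [2, 25, 0], "spin": 0, "hand": 1}
    - {"slide": [2, 25, 0], "spin": 0, "hand": 1}
    - {"slide": [2, 25, 0], "spin": 0, "hand": 1}
    - {"slide": [2, 25, 0], "spin": 0, "hand": 1}
    - {"slide": [1, 22, 0], "spin": 0, "hand": 1}
    - {"slide": [1, 15, 0], "spin": 0, "hand": 1}
    - {"slide": [0.5, 7, 0], "spin": 0, "hand": 1}
    - {"slide": [0, 0, 0], "spin": 0, "hand": 1}
    - {"slide": [0, 0, 0], "spin": 0, "hand": 1}
    - {"slide": [0, 0, 0], "spin": 0, "hand": 1}

```text
clock: 13.5
eef_pos: [0.4682, 0.1799, 0.2354]
eef_rot: [-0.0, 0.001, 1.0, -0.0]
contact_force: [0.0, -0.4, -1.5]
opening: 0.0226
gripper_force: 39.3
```

```bash
python3 - <<'E'
from h import *
s=arm.get_state();print(s["eef_pos"],s["eef_rot"],s["contact_force"])
a=cam("scene");b=cam("wrist")
print(np.round(b["xyz"],3))
cv2.imwrite("pics/two.png",np.hstack([cv2.resize(a["img"][130:290,140:300],(400,400),interpolation=cv2.INTER_CUBIC),cv2.resize(b["img"][180:420,160:400],(400,400),interpolation=cv2.INTER_CUBIC)]))
cv2.imwrite("pics/sceneA.png",a["img"]);cv2.imwrite("pics/wristA.png",b["img"])
E
```

```text
[0.46821836 0.17989631 0.23544091] [-2.51943764e-04  1.02283142e-03  9.99999381e-01 -3.59489569e-04] [ 0.02046067 -0.44824554 -1.50235621]
[0.39  0.18  0.353]
```

View pics/two.png

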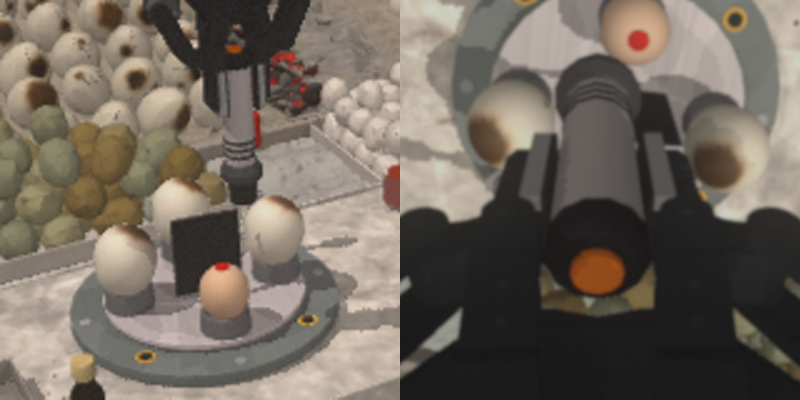

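```bash
python3 - <<'E'
from h import *
s=arm.get_state();p=s["eef_pos"]
for n,f in(("scene",0),("wrist",1),("top",0)):
    a=cam(n)
    for q,c in blobs(a["img"],(0,150,90),(7,255,255),5):
        w=onz(a,*c,.078,f)
        if np.hypot(w[0]-.468,w[1]-.2)<.02: print(n,q,c,w.round(4))
    def proj(P,a=a):
        d=a["rotation"].T@(np.array(P)-a["xyz"]);K=a["camera_matrix"];v=np.array([d[0],-d[1]])/-d[2]
        if f: r=np.linalg.norm(v);v=v*np.arctan(r)/r
        return [K[0][0]*v[0]+K[0][2],K[1][1]*v[1]+K[1][2]]
    if n!="top":
        off,sc=((140,130),2.5) if n=="scene" else ((160,180),400/240)
        for h in(0,20,27,34,118,128): print(n,h,np.round((np.array(proj([p[0],p[1],p[2]-.1022+h/1000]))-off)*sc,1))
E
```

```text
scene [226, 235, 6, 3, 15] [228.3, 236.1] [0.4712 0.2009 0.078 ]
scene 0 [242.3 199.5]
scene 20 [241.  176.9]
scene 27 [240.5 168.9]
scene 34 [240.  160.9]
scene 118 [234.1  60.2]
scene 128 [233.3  47.7]
wrist [297, 199, 12, 11, 104] [302.3, 203.9] [0.4694 0.2013 0.078 ]
wrist 0 [196.8  73.4]
wrist 20 [196.8  90.4]
wrist 27 [196.8  97.1]
wrist 34 [196.8 104.2]
wrist 118 [196.6 244.1]
wrist 128 [196.5 271.6]
```

Request:
arm_command:
  series:
    - {"slide": [-0.4, 7, 0], "spin": 0, "hand": 1}
    - {"slide": [-0.4, 9, 0], "spin": 0, "hand": 1}
    - {"slide": [0, 5.2, 0], "spin": 0, "hand": 1}
    - {"slide": [0, 0, 0], "spin": 0, "hand": 1}
    - {"slide": [0, 0, 5], "spin": 0, "hand": 1}
    - {"slide": [0, 0, 8], "spin": 0, "hand": 1}
    - {"slide": [0, 0, 8], "spin": 0, "hand": 1}
    - {"slide": [0, 0, 8], "spin": 0, "hand": 1}
    - {"slide": [0, 0, 8], "spin": 0, "hand": 1}
    - {"slide": [0, 0, 6], "spin": 0, "hand": 1}
    - {"slide": [0, 0, 4], "spin": 0, "hand": 1}
    - {"slide": [0, 0, 2], "spin": 0, "hand": 1}
    - {"slide": [0, 0, 0], "spin": 0, "hand": 1}
    - {"slide": [0, 0, 0], "spin": 0, "hand": 1}
    - {"slide": [0, 0, 0], "spin": 0, "hand": 1}

```text
clock: 15.0
eef_pos: [0.4693, 0.2023, 0.187]
eef_rot: [0.0, 0.0, 1.0, 0.0]
contact_force: [-0.4, -0.9, -1.8]
opening: 0.0232
gripper_force: 39.4
```

```bash
python3 - <<'E'
from h import *
s=arm.get_state();print(s["eef_pos"],s["eef_rot"],s["contact_force"])
a=cam("scene");b=cam("wrist")
cv2.imwrite("pics/two2.png",np.hstack([cv2.resize(a["img"][150:290,170:290],(514,600),interpolation=cv2.INTER_CUBIC)]))
E
```

```text
[0.4692531  0.20233873 0.18701381] [2.48522425e-04 4.50377975e-04 9.99999860e-01 1.25058279e-04] [-0.38817515 -0.88740697 -1.8270372 ]
```

View pics/two2.png

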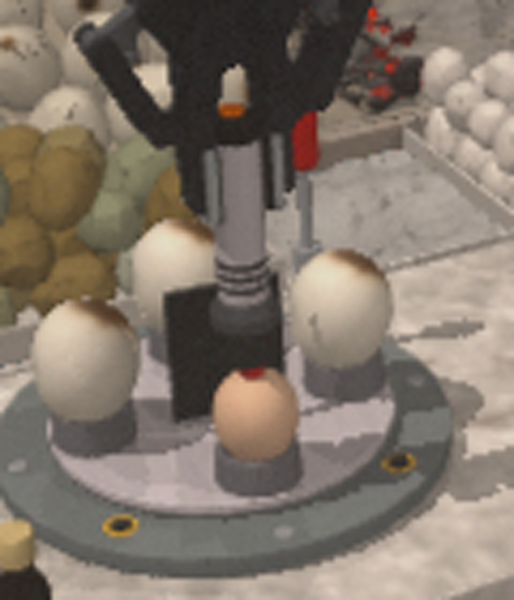

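Request:
arm_command:
  series:
    - {"slide": [0, -1.3, 0], "spin": 0, "hand": 1}
    - {"slide": [0, 0, 2], "spin": 0, "hand": 1}
    - {"slide": [0, 0, 2], "spin": 0, "hand": 1}
    - {"slide": [0, 0, 0], "spin": 0, "hand": 1}
    - {"slide": [0, 0, 0], "spin": 0, "hand": 1}
    - {"slide": [0, 0, 0], "spin": 0, "hand": 1}

```text
clock: 15.6
eef_pos: [0.4691, 0.201, 0.1827]
eef_rot: [-0.0, 0.0, 1.0, -0.0]
contact_force: [-0.2, 0.4, -1.9]
opening: 0.023
gripper_force: 39.4
```

```bash
cat > avg.py <<'E'
from h import *
F=[];P=[]
for i in range(16):
    _rc("top");s=arm.get_state();F.append(s["contact_force"]);P.append(s["eef_pos"])
print(np.mean(F,0).round(2),(np.std(F,0)/4).round(2),np.mean(P,0).round(4),s["clock"])
E
python3 avg.py
```

```text
Traceback (most recent call last):
  File "avg.py", line 4, in <module>
    _rc("top");s=arm.get_state();F.append(s["contact_force"]);P.append(s["eef_pos"])
    ^^^
NameError: name '_rc' is not defined
```

```bash
sed -i 's/_rc("top")/cam("top")/' avg.py; python3 avg.py
```

```text
[ 0.2  -0.08 -1.59] [0.16 0.09 0.09] [0.4691 0.201  0.1827] 16.4
```

Request:
arm_command:
  series:
    - {"slide": [0, 0, 1], "spin": 0, "hand": 1}
    - {"slide": [0, 0, 1], "spin": 0, "hand": 1}
    - {"slide": [0, 0, 1], "spin": 0, "hand": 1}
    - {"slide": [0, 0, 1], "spin": 0, "hand": 1}
    - {"slide": [0, 0, 0.5], "spin": 0, "hand": 1}
    - {"slide": [0, 0, 0], "spin": 0, "hand": 1}
    - {"slide": [0, 0, 0], "spin": 0, "hand": 1}

```text
clock: 16.98
eef_pos: [0.4691, 0.201, 0.1782]
eef_rot: [0.0, 0.0, 1.0, -0.0]
contact_force: [-0.4, 0.1, -1.1]
opening: 0.0228
gripper_force: 39.4
```

```bash
python3 avg.py
```

```text
[-0.    0.16 -0.93] [0.12 0.14 0.14] [0.4691 0.201  0.1782] 17.7833
```

Request:
arm_command:
  series:
    - {"slide": [0, 0, 1], "spin": 0, "hand": 1}
    - {"slide": [0, 0, 1.2], "spin": 0, "hand": 1}
    - {"slide": [0, 0, 0], "spin": 0, "hand": 1}
    - {"slide": [0, 0, 0], "spin": 0, "hand": 1}

```text
clock: 18.12
eef_pos: [0.4691, 0.2009, 0.1759]
eef_rot: [-0.0, 0.0, 1.0, -0.0]
contact_force: [0.5, -0.4, -0.2]
opening: 0.0235
gripper_force: 39.4
```

```bash
python3 avg.py; python3 avg.py
```

```text
[-0.1  -0.   -0.47] [0.11 0.12 0.15] [0.4691 0.201  0.176 ] 18.9167
[ 0.04 -0.08 -0.19] [0.11 0.11 0.1 ] [0.4691 0.201  0.176 ] 19.7167
```

Request:
arm_command:
  series:
    - {"slide": [0, 0, 0.6], "spin": 0, "hand": 1}
    - {"slide": [0, 0, 0], "spin": 0, "hand": 1}
    - {"slide": [0, 0, 0], "spin": 0, "hand": 1}

```text
clock: 19.97
eef_pos: [0.4691, 0.201, 0.1754]
eef_rot: [-0.0, 0.0, 1.0, -0.0]
contact_force: [-0.9, -0.3, -0.1]
opening: 0.0232
gripper_force: 39.4
```

```bash
python3 avg.py; python3 - <<'E'
from h import *
a=cam("scene")["img"];b=cam("top");im=b["img"]
for q,c in blobs(im,(0,140,90),(8,255,255),6):
    if 160<c[0]<290 and 140<c[1]<265: print("top red",c,onz(b,*c,.147).round(4))
cv2.imwrite("pics/fin.png",cv2.resize(a[150:290,170:290],(514,600),interpolation=cv2.INTER_CUBIC))
E
```

```text
[-0.02  0.14 -0.21] [0.13 0.14 0.1 ] [0.4691 0.201  0.1754] 20.7667
top red [252.4, 164.5] [0.5905 0.1144 0.147 ]
```

View pics/fin.png

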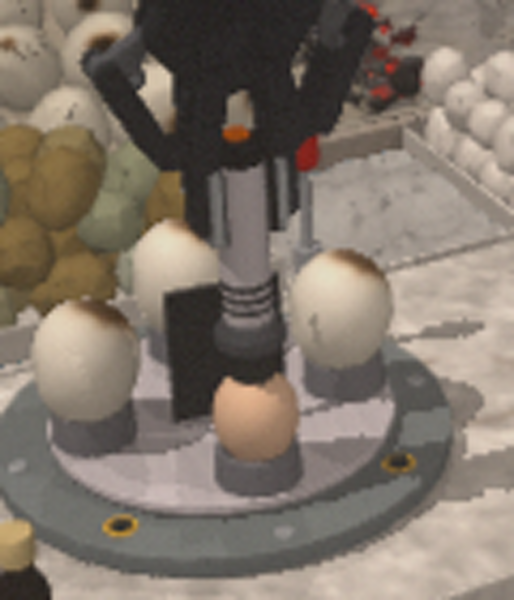

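```bash
python3 -c "
from cell import arm
print(arm.finish_job())"
```

```text
the job is handed in; nothing more can be done
None
```

The job is handed in: the tan egg stands in front of the black screen with the plunger dropped home, and the arm holds the lamp upright on the red dot, its cup about half way in by the force readings (pressing with about 1.4 N).

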